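# Swap the battery pack in the portable balance

## Task

The portable balance's battery is flat: press the orange-capped pack to release its push-push catch, lift it out and stand it in the charger's free well, then put the charged green-capped pack from the charger into the balance's battery bay and press it home until the catch locks it and it stays down. Press by feel, with less than 25 N, don't jam or drop the packs, keep off the weighing pan, leave the things standing round about where they are, and finish with the flat pack standing in the charger and the charged one locked in the balance.

Things in the scene. Friction and masses are not known exactly. Their poses are not given: they have to be found in the camera images.
- balance: low portable laboratory balance, white with a blue foot, fixed, 240 (x) x 270 (y) mm; origin at the centre of its underside, z up; its display console slopes down towards its -x. The flat rear deck, 95 mm high, spans x = -40 to 120, y = -135 to 135 mm in its frame; it carries the weighing pan (towards -y) and the battery bay (towards +y).
- bay_mouth (a point): centre of the battery bay's mouth, level with the deck (95 mm above the bench), axes of the balance. The bay is a vertical shaft 30.8 mm (x) by 48.8 mm (y) with a 4 mm 45-degree bevel round its mouth; a pack stands in it with its 28 mm along x. Released, the pack's top stands 28 mm above the deck, free to lift out; locked, 5 to 9 mm above it, held down by two hooks.
- carriage: the bay's sprung carriage, a dark plate on which the pack stands; origin at the centre of its top: 48 mm below the deck when up (released), 67 to 71 mm below it when locked. To lock: press a raised pack down to about 3 mm below its locked height, and let go. To release: press a locked pack down about 3 mm, let go, and it rises by itself (allow 0.5 s). Every full press changes the state.
- catch (a point): the hidden push-push catch (heart-shaped cam) inside the housing, 28 mm behind the bay (+x), for information. Its working depth differs by 3 to 4 mm between balances and ends at a firm stop about 0.5 mm past the changeover, so go by feel: the push is about 3 N at first, rising to 8 to 12 N; then it climbs steeply at the stop. 13 to 20 N is a full press; over 25 N harms the carriage.
- pan: steel weighing pan, 128 mm disc, 12 mm high, standing on the balance's deck with a white sample disc on it; origin at the centre of its underside, 135 mm from the bay centre towards the balance's -y. Delicate: not to be pressed (2 N at most).
- pack_old: the flat battery pack: upright dark block with an orange cap, 28 (x) x 46 (y) x 76 (z) mm, about 0.15 kg, locked down in the bay at the start; origin at the centre of its underside, z up. Grip it across its 28 mm side, along its x. From 12 to 22 mm above its underside the two y faces are grooved for the hooks. It fits either way round.
- pack_old_top (a point): centre of the flat pack's top face, 76 mm above its origin, axes of the pack
- pack_new: the charged battery pack: the same pack with a green cap, standing in the charger at the start; origin at the centre of its underside, z up
- pack_new_top (a point): centre of the charged pack's top face, 76 mm above its origin, axes of the pack
- charger: grey two-well battery charger, fixed to the bench, 110 (x) x 170 (y) x 36 (z) mm; origin at the centre of its underside; the wells lie side by side along its y, 84 mm apart
- well_free (a point): centre of the floor of the charger's free well (12 mm above the bench, 24 mm below the charger's top; well 33 mm along x by 51 mm along y, with a 4 mm 45-degree bevel round its mouth), axes of the charger; a pack standing in it has its origin here
- well_full (a point): the same point of the other well, where the charged pack stands at the start
- cal_weight: brass calibration weight with a knob, 30 mm across, 50 mm high, loose bystander; origin at the centre of its underside
- disc_jar: amber jar of sample discs with a white lid, 58 mm across, 55 mm high, loose bystander; origin at the centre of its underside
- forceps: steel forceps, 135 mm long, 7 mm high, lying on the bench, loose bystander; origin near its middle on the underside, long axis x
Things that resemble listed ones, but are neither listed nor needed, are in the scene too. Leave any pink or turquoise look-alike of the charger alone.

How it is judged:
By the outcome, as a careful person would: the job done as asked, in the order asked, and still so for the second after the job is handed in, with the robot touching nothing.
It also fails if it takes over 72 s, if anything falls off the work surface, if the arm or the gripper's body presses on something with over 40 N, if the wrist force passes 120 N, or if a joint passes its speed limit or range.

## Robot

A 6-joint arm with a two-finger parallel gripper is mounted at the origin on the work surface. World frame = base frame: x ahead of the robot, y to its left, z up, the work surface at z = 0. Lengths are in m, angles in rad, forces in N, time in s.
With the tool pointing down it reaches from about 0.325 to 0.85 m from the base axis. Payload 15.5 kg.
Tool frame: the origin (TCP) lies at the very end of the fingers, on their centre line; the grasp point (between the pads) lies 19 mm behind it; z points along the fingers, y is the direction in which the jaws open and shut (so a half turn about z gives the same grasp; the last joint's range is limited). The gripper opens to 91 mm and grips with 3 to 60 N. Pads are 32 mm wide; open, the fingers measure 118 mm over their backs; the gripper's body (76 mm by 178 mm) begins 60 mm behind the grasp point.
Start: joints at [1.157, 0.494, 1.345, -0, 1.302, -0.096], TCP at [0.196, 0.594, 0.214] pointing down, gripper open.
Joint ranges: [-2.91, 2.91], [-0.82, 2.16], [0.22, 2.67], [-1.22, 4.37], [0.12, 2.79], [-3.08, 3.08]. Speed limits (rad/s): [1.89, 1.89, 2.57, 3.01, 3.01, 3.01].

## Interface

Orientations are given as a unit quaternion [w, x, y, z].
In Python, from rig import telemetry, snapshot, camera_params, job gives the robot as it stands. The module is installed in compiled form; this text tells all that it offers.
- The arm moves only by the tool move_arm, never from a script. Its argument "steps" is a list of rows, each an object with "jaw": the opening in per cent of the stroke, from 0 (shut) to 100 (fully open); "dp": the shift along the world's x, y, z in units of 30 mm (1.0 is 30 mm), a list of three; "rot": the turn, a rotation vector about the world's x, y, z in units of 6 degrees (1.0 is 6 degrees), a list of three. In form: [{"jaw": jaw, "dp": [x, y, z], "rot": [ax, ay, az]}, ...]. A call has 1 to 8 rows; each row shifts and turns the pose as measured when the row begins; what a row does not reach is not made up. A row lasts 1/12 s, in which the tool goes at most 41.7 mm and 7.16 degrees, less where a joint would pass 70% of its speed; a pose out of reach is approached as far as the arm can. A call is refused whole if a number of a shift passes 1 or a number of a turn 1, either way. A call with a gripper value outside its range is refused whole. The fingers move at their own pace and stop on an object; the grip force is fixed at half the most. Time passes only in rows, so rows that do not move let the fingers close. It gives the time, the measured TCP pose, the force and the opening at its end, in the units of the state.
- telemetry.state(): the state, without advancing time (a new reading comes with each control period).
- snapshot(name): name is "side" or "top"; returns the picture (384x512x3 uint8, blue, green, red); there is no depth.
- camera_params(name): a dict with "intrinsics" (3x3 intrinsics, pixels), "k1" (the pictures are not rectified: a ray, as slopes to the right and down, at radius r is drawn at 1 + k1 r^2 times it, then the intrinsics apply), "R" (3x3) and "t" (3): a world point X has camera coordinates R X + t. Camera axes: x right, y down, z forward; pixel columns grow to the right and rows downward; lengths in m; the calibration is good to about 2 mm. A picture is of the moment at which its call begins. camera_params takes no time and is no camera call.
- job.sign_off(): hands the job in, once; it reports no verdict.
The state is a dict: "time": time; "qpos": joint angles; "joint_vel": joint speeds; "effort": joint torques, N m; "ee_pos": TCP position; "tool_rot": TCP orientation; "ft_force": force on the tool from outside, world axes, zero at the start; "wrist_torque": the same for the moment, N m; "grip_width": finger opening in m.
Only numpy, scipy, OpenCV 4.12 (cv2) and the standard library are available. Lean on these libraries where they do the work, as an engineer would, in place of code of your own. Each camera call takes 0.05 s, during which the arm holds its last target. There are 200 camera calls.

## Working session

There is one attempt and no reset: what is moved stays moved. The work goes in short steps, Python scripts to look and compute and a tool call to move; the robot and the scene stay as the last step left them, time stands still between calls to the robot, and variables do not carry over. Pictures are saved under pics/ and viewed, about 8 in all and at most 12, crops included, and the job is handed in when it is done.

Besides the shell and the picture viewer there is one more tool, called by a JSON object that holds its "api" and its "payload". move_arm: Moves the arm, as the interface text tells. Its arguments: {"type":"object","properties":{"steps":{"type":"array"}},"required":["steps"]}

```bash
mkdir -p pics; cat > h.py <<'E'
import numpy as np, cv2
from rig import telemetry, snapshot, camera_params, job
def ray(name,u,v):
    p=camera_params(name);K=np.array(p["intrinsics"]);R=np.array(p["R"]);t=np.array(p["t"])
    n=cv2.undistortPoints(np.array([[[u,v]]],float),K,np.array([p["k1"],0,0,0.]))[0,0]
    return -R.T@t, R.T@np.array([n[0],n[1],1])
def on(name,u,v,z):
    c,d=ray(name,u,v); return c+d*(z-c[2])/d[2]
def proj(name,X):
    p=camera_params(name);R=np.array(p["R"])
    return cv2.projectPoints(np.atleast_2d(np.array(X,float)),cv2.Rodrigues(R)[0],np.array(p["t"]),np.array(p["intrinsics"]),np.array([p["k1"],0,0,0.]))[0][:,0]
E
python3 - <<'E'
from h import *
for n in("top","side"):
    im=snapshot(n);cv2.imwrite(f"pics/{n}0.png",im)
    p=camera_params(n);print(n,np.round(p["intrinsics"],1).tolist(),p["k1"],(-np.array(p["R"]).T@np.array(p["t"])).round(3))
a=cv2.imread("pics/top0.png")
cv2.imwrite("pics/top0b.png",cv2.resize(a,(800,600),interpolation=cv2.INTER_CUBIC))
b=cv2.imread("pics/side0.png")
cv2.imwrite("pics/side0b.png",cv2.resize(b,(800,600),interpolation=cv2.INTER_CUBIC))
s=telemetry.state();print(s)
E
```

```text
top [[366.5, 0.0, 254.6], [0.0, 366.5, 186.8], [0.0, 0.0, 1.0]] 0.005944824140241095 [0.315 0.096 1.006]
side [[387.7, 0.0, 259.8], [0.0, 387.7, 192.1], [0.0, 0.0, 1.0]] 0.005303442343936199 [ 0.214 -0.561  0.87 ]
{'time': 0.1, 'qpos': array([ 1.15650682e+00,  4.94110383e-01,  1.34605041e+00, -6.09557374e-06,
        1.30247994e+00, -9.54793224e-02]), 'joint_vel': array([-0.00234436, -0.00026395, -0.00248564,  0.0004    , -0.00050428,
        0.00106806]), 'effort': array([ 3.65298816e-03, -8.80243993e+01, -3.82556748e+01,  7.09365774e-02,
        4.81291884e-02, -7.36787501e-05]), 'ee_pos': array([0.19575319, 0.59321087, 0.21341087]), 'tool_rot': array([-1.29284693e-04,  1.58730049e-01,  9.87321881e-01, -5.07850400e-04]), 'ft_force': array([0.19761095, 0.56712521, 0.81900846]), 'wrist_torque': array([ 0.0412293 ,  0.05362663, -0.00600137]), 'grip_width': 0.09136259624700312}
```

View pics/top0b.png

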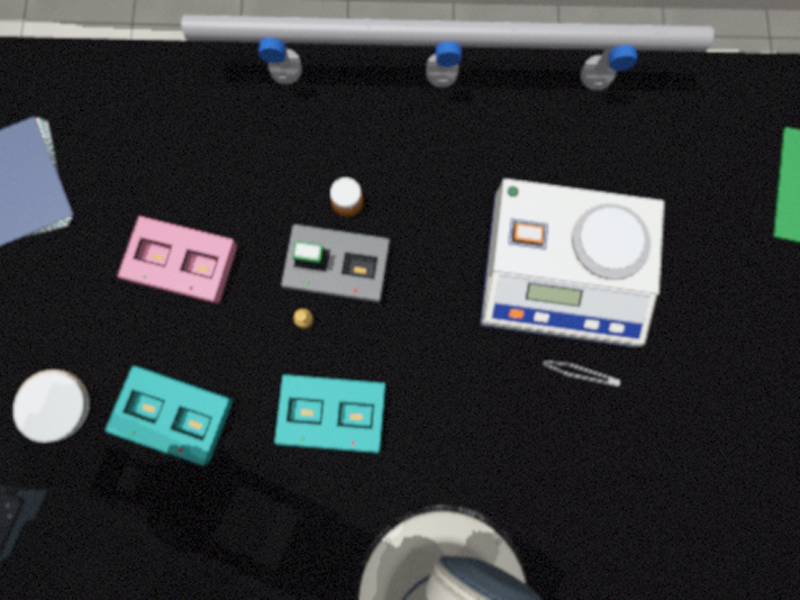

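View pics/side0b.png

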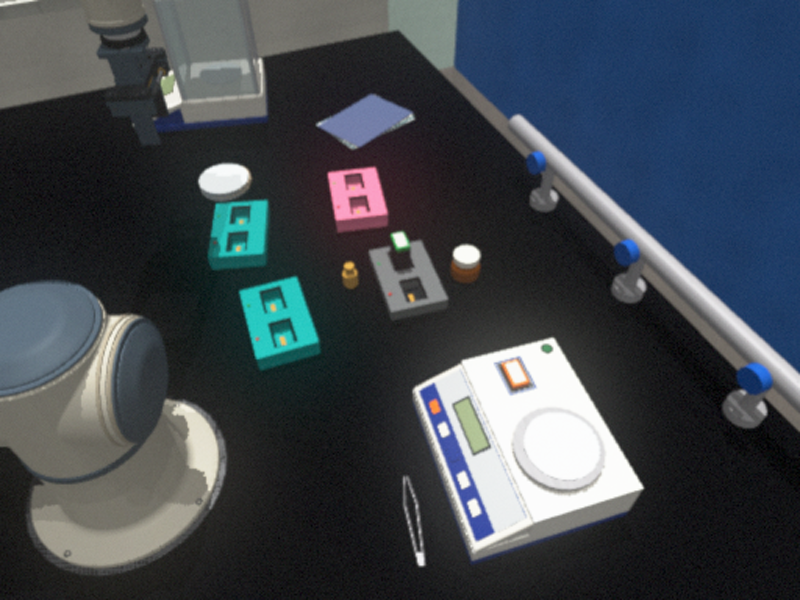

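Top view (800x600): the orange-capped pack is in the bay at (528,233). It could be confused with the orange console button at (516,313). The green-capped pack is in the grey charger at (309,252), with the bubble level (513,190) and the green sheet (790,185) as look-alikes. The grey charger is at (336,262) with its free well at (360,266). Its look-alikes, pink (178,259) and turquoise (168,415) and (330,413), I'll leave alone. Next I measure and check in one crop.

```bash
cat > m.py <<'E'
from h import *
def rect(name,mask,z,roi,label):
    x0,y0,x1,y1=roi; m=np.zeros_like(mask);m[y0:y1,x0:x1]=mask[y0:y1,x0:x1]
    cs,_=cv2.findContours(m,cv2.RETR_EXTERNAL,cv2.CHAIN_APPROX_NONE)
    if not cs: print(label,"none");return None
    c=np.vstack([k for k in cs if cv2.contourArea(k)>8]) if label!="deck" else max(cs,key=cv2.contourArea)
    P=np.array([on(name,u,v,z)[:2] for u,v in c[:,0]])
    (cx,cy),(w,h),a=cv2.minAreaRect((P*1000).astype(np.float32))
    print(name,label,"centre",round(cx,1),round(cy,1),"size",round(w,1),round(h,1),"ang",round(a,2),"n",len(c), 'px', c[:,0].mean(0).round(1)); return c
E
python3 - <<'E'
from m import *
# pixel rois in 512x384
R={"top":dict(old=(322,136,354,162),new=(184,150,212,172),ch=(176,140,254,196),bal=(300,105,432,225)),
   "side":dict(old=(312,222,346,256),new=(246,144,266,164),ch=(232,150,290,206),bal=(262,210,412,350))}
vis=[]
for n in("top","side"):
    im=cv2.imread(f"pics/{n}0.png");hsv=cv2.cvtColor(im,cv2.COLOR_BGR2HSV);H,S,V=cv2.split(hsv);r=R[n]
    org=((H<22)&(S>110)&(V>110)).astype(np.uint8)*255
    grn=((H>45)&(H<80)&(S>90)&(V>70)).astype(np.uint8)*255
    gry=((S<40)&(V>70)&(V<170)).astype(np.uint8)*255
    wht=((S<60)&(V>205)).astype(np.uint8)*255
    rect(n,org,.103,r["old"],"old")
    rect(n,grn,.088,r["new"],"new")
    rect(n,gry,.036,r["ch"],"charger")
    rect(n,wht,.095,r["bal"],"deck")
    for k in("old","ch"):
        x0,y0,x1,y1=r[k]; g=12;vis.append(cv2.resize(im[y0-g:y1+g,x0-g:x1+g],(395,295),interpolation=cv2.INTER_CUBIC))
cv2.imwrite("pics/crop1.png",np.vstack([np.hstack(vis[:2]),np.hstack(vis[2:])]))
E
```

```text
top old centre 581.6 -125.8 size 51.6 25.4 ang 55.46 n 54 px [335.2 151.5]
top new centre 545.2 227.3 size 19.7 47.8 ang 18.01 n 47 px [198.9 164.7]
top charger centre 552.2 190.0 size 174.7 115.4 ang 82.2 n 200 px [214.4 167.7]
top deck centre 548.0 -210.5 size 272.5 244.1 ang 82.45 n 572 px [365.2 179.3]
side old centre 581.0 -136.9 size 26.1 49.1 ang 23.64 n 50 px [328.2 241.8]
side new centre 546.9 229.1 size 23.9 53.0 ang 18.75 n 35 px [254.1 156. ]
side charger centre 552.4 191.0 size 178.9 114.9 ang 82.52 n 177 px [259.7 175.3]
side deck centre 545.2 -216.6 size 280.3 249.7 ang 82.63 n 397 px [333.  283.5]
```

View pics/crop1.png

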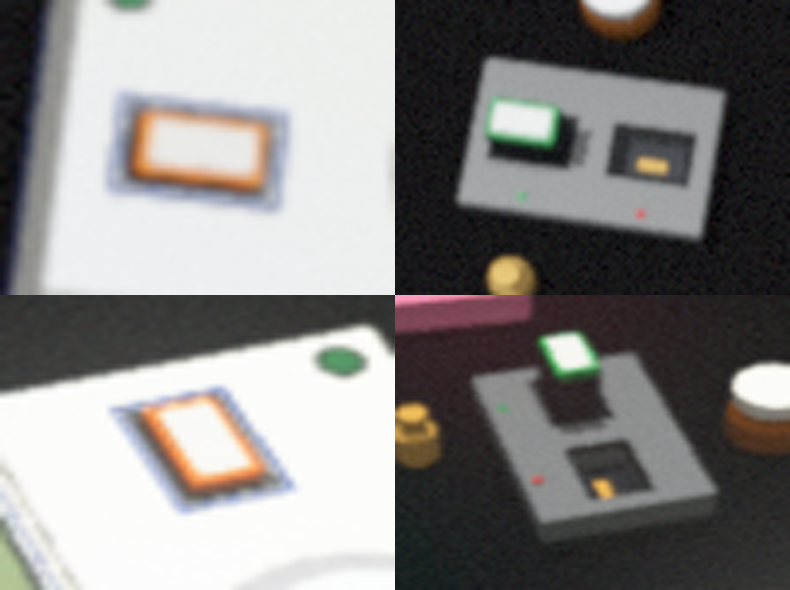

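The crop confirms the choice: the orange-ringed white label sits in the blue-framed bay, the green-ringed label is in the grey charger's left well, and the right well is empty. Next I refine the positions using label centroids in both views.

```bash
cat > lab.py <<'E'
from h import *
def comp(name,im,seed,cond):
    """component of mask near seed px (512 frame), in 4x upscaled crop -> centroid, contour (px)"""
    g=24; x0,y0=int(seed[0])-g,int(seed[1])-g
    c=cv2.resize(im[y0:y0+2*g,x0:x0+2*g],None,fx=4,fy=4,interpolation=cv2.INTER_CUBIC)
    H,S,V=[a.astype(int) for a in cv2.split(cv2.cvtColor(c,cv2.COLOR_BGR2HSV))]
    m=cond(H,S,V).astype(np.uint8)
    n,l,st,ce=cv2.connectedComponentsWithStats(m,connectivity=4)
    ctr=np.array([(seed[0]-x0+.5)*4-.5,(seed[1]-y0+.5)*4-.5])
    k=[i for i in range(1,n) if 60<st[i,4]<4000]
    i=min(k,key=lambda i:np.hypot(*(ce[i]-ctr)))
    cs,_=cv2.findContours((l==i).astype(np.uint8),cv2.RETR_EXTERNAL,cv2.CHAIN_APPROX_NONE)
    con=max(cs,key=cv2.contourArea)[:,0]
    f=lambda p:(np.asarray(p)+.5)/4-.5+np.array([x0,y0])
    return f(ce[i]),f(con)
def tri(a,b):
    (c1,d1),(c2,d2)=ray("top",*a),ray("side",*b)
    A=np.c_[d1,-d2];s=np.linalg.lstsq(A,c2-c1,rcond=None)[0]
    p,q=c1+d1*s[0],c2+d2*s[1];return ((p+q)/2*1000).round(1),round(np.linalg.norm(p-q)*1000,1)
def wrect(name,con,z):
    P=np.array([on(name,*p,z)[:2]*1000 for p in con],np.float32)
    r=cv2.minAreaRect(P);return np.round(r[0],1),np.round(r[1],1),round(r[2],2)
white=lambda H,S,V:(S<70)&(V>150)
E
python3 - <<'E'
from lab import *
I={n:cv2.imread(f"pics/{n}0.png") for n in("top","side")}
seeds=dict(old=((338,149),(329,239)),new=((197,161),(256,154)))
for k,(a,b) in seeds.items():
    z=.102 if k=="old" else .088
    pa,ca=comp("top",I["top"],a,white);pb,cb=comp("side",I["side"],b,white)
    print(k,pa.round(1),pb.round(1),"tri",*tri(pa,pb),"\n top",(on("top",*pa,z)*1000).round(1),wrect("top",ca,z),"\n side",(on("side",*pb,z)*1000).round(1),wrect("side",cb,z))
# bay frame outer (bluish) 
for n,roi in(("top",(318,134,358,166)),("side",(306,216,352,262))):
    x0,y0,x1,y1=roi;c=cv2.resize(I[n][y0:y1,x0:x1],None,fx=4,fy=4,interpolation=cv2.INTER_CUBIC)
    H,S,V=[a.astype(int) for a in cv2.split(cv2.cvtColor(c,cv2.COLOR_BGR2HSV))]
    m=cv2.morphologyEx(((H>95)&(H<135)&(S>35)).astype(np.uint8),cv2.MORPH_CLOSE,np.ones((5,5)))
    cs,_=cv2.findContours(m,0,cv2.CHAIN_APPROX_NONE);con=(max(cs,key=cv2.contourArea)[:,0]+.5)/4-.5+[x0,y0]
    print("frame",n,wrect(n,con,.095))
# charger: dark free-well and body, fine
for n,roi in(("top",(172,136,258,200)),("side",(228,146,294,210))):
    x0,y0,x1,y1=roi;c=cv2.resize(I[n][y0:y1,x0:x1],None,fx=4,fy=4,interpolation=cv2.INTER_CUBIC)
    H,S,V=[a.astype(int) for a in cv2.split(cv2.cvtColor(c,cv2.COLOR_BGR2HSV))]
    m=((S<45)&(V>85)&(V<190)).astype(np.uint8)
    cs,h=cv2.findContours(m,cv2.RETR_CCOMP,cv2.CHAIN_APPROX_NONE)
    i=max(range(len(cs)),key=lambda i:cv2.contourArea(cs[i]));f=lambda q:(q[:,0]+.5)/4-.5+[x0,y0]
    print("charger",n,wrect(n,f(cs[i]),.036), cv2.approxPolyDP(cs[i],12,True).shape)
    for j in range(len(cs)):
        if h[0][j][3]==i and cv2.contourArea(cs[j])>600: print("  hole",f(cs[j]).mean(0).round(1),wrect(n,f(cs[j]),.036))
E
```

```text
Traceback (most recent call last):
  File "lab.py", line 11, in comp
    i=min(k,key=lambda i:np.hypot(*(ce[i]-ctr)))
ValueError: min() iterable argument is empty
```

```bash
sed -i 's/60<st\[i,4\]<4000/60<st[i,4]<5500/; s/(S<70)&(V>150)/(S<50)\&(V>170)/' lab.py
cat > run2.py <<'E'
from lab import *
I={n:cv2.imread(f"pics/{n}0.png") for n in("top","side")}
seeds=dict(old=((338,149),(329,239)),new=((197,161),(256,154)))
for k,(a,b) in seeds.items():
  z=.102 if k=="old" else .088
  try:
    pa,ca=comp("top",I["top"],a,white);pb,cb=comp("side",I["side"],b,white)
    print(k,pa.round(1),pb.round(1),"tri",*tri(pa,pb),"\n top",(on("top",*pa,z)*1000).round(1),wrect("top",ca,z),"\n side",(on("side",*pb,z)*1000).round(1),wrect("side",cb,z))
  except ValueError as e: print(k,e)
for n,roi in(("top",(318,134,358,166)),("side",(306,216,352,262))):
    x0,y0,x1,y1=roi;c=cv2.resize(I[n][y0:y1,x0:x1],None,fx=4,fy=4,interpolation=cv2.INTER_CUBIC)
    H,S,V=[a.astype(int) for a in cv2.split(cv2.cvtColor(c,cv2.COLOR_BGR2HSV))]
    m=cv2.morphologyEx(((H>95)&(H<135)&(S>35)).astype(np.uint8),cv2.MORPH_CLOSE,np.ones((5,5)))
    cs,_=cv2.findContours(m,0,cv2.CHAIN_APPROX_NONE);con=(max(cs,key=cv2.contourArea)[:,0]+.5)/4-.5+[x0,y0]
    print("frame",n,wrect(n,con,.095))
for n,roi in(("top",(172,136,258,200)),("side",(228,146,294,210))):
    x0,y0,x1,y1=roi;c=cv2.resize(I[n][y0:y1,x0:x1],None,fx=4,fy=4,interpolation=cv2.INTER_CUBIC)
    H,S,V=[a.astype(int) for a in cv2.split(cv2.cvtColor(c,cv2.COLOR_BGR2HSV))]
    m=((S<45)&(V>85)&(V<190)).astype(np.uint8)
    cs,h=cv2.findContours(m,cv2.RETR_CCOMP,cv2.CHAIN_APPROX_NONE)
    i=max(range(len(cs)),key=lambda i:cv2.contourArea(cs[i]));f=lambda q:(q[:,0]+.5)/4-.5+[x0,y0]
    print("charger",n,wrect(n,f(cs[i]),.036))
    for j in range(len(cs)):
        if h[0][j][3]==i and cv2.contourArea(cs[j])>600: print("  hole",f(cs[j]).mean(0).round(1),wrect(n,f(cs[j]),.036))
# hue/sat along a row through old label
for n,(u,v) in(("top",(338,149)),("side",(329,239))):
    hs=cv2.cvtColor(I[n],cv2.COLOR_BGR2HSV);print(n,hs[v,u-14:u+15].tolist())
E
python3 run2.py
```

```text
old [338.4 148.4] [329.6 237.8] tri [ 590.5 -132.4  104.3] 0.0 
 top [ 591.2 -133.   102. ] (array([ 591.2, -133.1]), array([38. , 20.6]), 82.2) 
 side [ 591.6 -131.1  102. ] (array([ 591.6, -130.9]), array([37.9, 19.7]), 82.34)
new [196.2 159.9] [255.7 152.8] tri [557.3 232.   91.3] 0.6 
 top [558.5 232.4  88. ] (array([559.6, 232.2]), array([40.7, 26.7]), 81.6) 
 side [558.4 235.3  88. ] (array([558.5, 235.3]), array([41.9, 22. ]), 79.12)
frame top (array([ 590.9, -103.8]), array([ 3.2, 13.5]), 88.6)
frame side (array([ 571.9, -128.9]), array([63.4, 10.4]), 77.12)Traceback (most recent call last):
  File "run2.py", line 22, in <module>
    print("charger",n,wrect(n,f(cs[i]),.036))
                      ~~~~~^^^^^^^^^^^^^^^^^
  File "lab.py", line 21, in wrect
    P=np.array([on(name,*p,z)[:2]*1000 for p in con],np.float32)
                ~~^^^^^^^^^^^
  File "h.py", line 8, in on
    c,d=ray(name,u,v); return c+d*(z-c[2])/d[2]
        ~~~^^^^^^^^^^
  File "h.py", line 4, in ray
    p=camera_params(name);K=np.array(p["intrinsics"]);R=np.array(p["R"]);t=np.array(p["t"])
ValueError: time passes only in moves, steps and waits
```

Old pack at about (591, -132.5) mm, new pack at about (558, 232.5), charger centre at about (552, 190.3), all at yaw about -7.7°. Moving above the bay with the jaws shut.

{"api": "move_arm", "payload": {"steps": [{"jaw":0,"dp":[0.53,-0.97,0],"rot":[0,0,-0.7]},{"jaw":0,"dp":[0.53,-0.97,0],"rot":[0,0,-0.7]},{"jaw":0,"dp":[0.53,-0.97,0],"rot":[0,0,-0.7]},{"jaw":0,"dp":[0.53,-0.97,0],"rot":[0,0,-0.7]},{"jaw":0,"dp":[0.53,-0.97,0],"rot":[0,0,-0.7]},{"jaw":0,"dp":[0.53,-0.97,0],"rot":[0,0,-0.7]},{"jaw":0,"dp":[0.53,-0.97,0],"rot":[0,0,-0.7]},{"jaw":0,"dp":[0.53,-0.97,0],"rot":[0,0,-0.7]}]}}

```text
time: 0.77
ee_pos: [0.3222, 0.3544, 0.2105]
tool_rot: [-0.001, 0.444, 0.896, -0.001]
ft_force: [0.8, 0.1, 0.1]
grip_width: 0.0407
```

{"api": "move_arm", "payload": {"steps": [{"jaw":0,"dp":[0.53,-0.97,0],"rot":[0,0,-0.7]},{"jaw":0,"dp":[0.53,-0.97,0],"rot":[0,0,-0.7]},{"jaw":0,"dp":[0.53,-0.97,0],"rot":[0,0,-0.7]},{"jaw":0,"dp":[0.53,-0.97,0],"rot":[0,0,-0.7]},{"jaw":0,"dp":[0.53,-0.97,0],"rot":[0,0,-0.7]},{"jaw":0,"dp":[0.53,-0.97,0],"rot":[0,0,-0.7]},{"jaw":0,"dp":[0.53,-0.97,0],"rot":[0,0,-0.7]},{"jaw":0,"dp":[0.53,-0.97,0],"rot":[0,0,-0.7]}]}}

```text
time: 1.43
ee_pos: [0.4518, 0.1085, 0.2099]
tool_rot: [-0.002, 0.695, 0.719, -0.002]
ft_force: [0.6, 1.1, 0.7]
grip_width: 0.0004
```

{"api": "move_arm", "payload": {"steps": [{"jaw":0,"dp":[0.56,-0.97,0],"rot":[0,0,-0.2]},{"jaw":0,"dp":[0.56,-0.97,0],"rot":[0,0,-0.2]},{"jaw":0,"dp":[0.56,-0.97,0],"rot":[0,0,-0.2]},{"jaw":0,"dp":[0.56,-0.97,0],"rot":[0,0,-0.2]},{"jaw":0,"dp":[0.56,-0.97,0],"rot":[0,0,-0.2]},{"jaw":0,"dp":[0.56,-0.97,0],"rot":[0,0,-0.2]},{"jaw":0,"dp":[0.56,-0.97,0],"rot":[0,0,-0.2]},{"jaw":0,"dp":[0,0,0],"rot":[0,0,0]}]}}

```text
time: 2.1
ee_pos: [0.5743, -0.1126, 0.2084]
tool_rot: [-0.002, 0.752, 0.659, -0.002]
ft_force: [-1.0, -0.9, -0.9]
grip_width: 0.0002
```

{"api": "move_arm", "payload": {"steps": [{"jaw":0,"dp":[0.56,-0.66,-0.3],"rot":[0,0,0]},{"jaw":0,"dp":[0,0,-0.9],"rot":[0,0,0]},{"jaw":0,"dp":[0,0,-0.9],"rot":[0,0,0]},{"jaw":0,"dp":[0,0,-0.6],"rot":[0,0,0]},{"jaw":0,"dp":[0,0,0],"rot":[0,0,0]},{"jaw":0,"dp":[0,0,0],"rot":[0,0,0]}]}}

```text
time: 2.6
ee_pos: [0.5925, -0.1367, 0.1236]
tool_rot: [-0.002, 0.753, 0.658, -0.002]
ft_force: [-0.4, 0.6, 0.9]
grip_width: 0.0005
```

{"api": "move_arm", "payload": {"steps": [{"jaw":0,"dp":[-0.04,0.12,-0.3],"rot":[0,0,0]},{"jaw":0,"dp":[0,0,-0.15],"rot":[0,0,0]},{"jaw":0,"dp":[0,0,0],"rot":[0,0,0]},{"jaw":0,"dp":[0,0,-0.06],"rot":[0,0,0]},{"jaw":0,"dp":[0,0,-0.06],"rot":[0,0,0]},{"jaw":0,"dp":[0,0,0],"rot":[0,0,0]}]}}

```text
time: 3.1
ee_pos: [0.5928, -0.1324, 0.1091]
tool_rot: [-0.0, 0.753, 0.658, -0.001]
ft_force: [0.4, 0.3, -0.7]
grip_width: 0.0002
```

{"api": "move_arm", "payload": {"steps": [{"jaw":0,"dp":[-0.04,0,-0.08],"rot":[0,0,0]},{"jaw":0,"dp":[0,0,-0.06],"rot":[0,0,0]},{"jaw":0,"dp":[0,0,-0.04],"rot":[0,0,0]},{"jaw":0,"dp":[0,0,0],"rot":[0,0,0]}]}}

```text
time: 3.43
ee_pos: [0.5919, -0.1326, 0.104]
tool_rot: [0.0, 0.753, 0.658, -0.0]
ft_force: [0.3, -0.6, 0.1]
grip_width: 0.0003
```

{"api": "move_arm", "payload": {"steps": [{"jaw":0,"dp":[0,0,-0.04],"rot":[0,0,0]},{"jaw":0,"dp":[0,0,-0.03],"rot":[0,0,0]}]}}

```text
time: 3.6
ee_pos: [0.5922, -0.1326, 0.1022]
tool_rot: [0.001, 0.753, 0.658, -0.0]
ft_force: [-1.2, 1.6, 7.3]
grip_width: 0.0002
```

{"api": "move_arm", "payload": {"steps": [{"jaw":0,"dp":[0,0,-0.03],"rot":[0,0,0]}]}}

```text
time: 3.68
ee_pos: [0.5924, -0.1326, 0.1016]
tool_rot: [0.001, 0.753, 0.658, 0.0]
ft_force: [-0.9, 1.0, 7.5]
grip_width: 0.0004
```

{"api": "move_arm", "payload": {"steps": [{"jaw":0,"dp":[0,0,-0.03],"rot":[0,0,0]}]}}

```text
time: 3.77
ee_pos: [0.5926, -0.1327, 0.1011]
tool_rot: [0.001, 0.753, 0.658, 0.0]
ft_force: [-1.3, 0.5, 7.5]
grip_width: 0.0006
```

{"api": "move_arm", "payload": {"steps": [{"jaw":0,"dp":[0,0,-0.03],"rot":[0,0,0]}]}}

```text
time: 3.85
ee_pos: [0.5928, -0.1327, 0.1005]
tool_rot: [0.001, 0.753, 0.658, 0.0]
ft_force: [-1.2, 0.8, 7.9]
grip_width: 0.0002
```

{"api": "move_arm", "payload": {"steps": [{"jaw":0,"dp":[0,0,-0.02],"rot":[0,0,0]}]}}

```text
time: 3.93
ee_pos: [0.593, -0.1327, 0.1003]
tool_rot: [0.002, 0.753, 0.658, 0.001]
ft_force: [-2.6, 0.9, 7.0]
grip_width: 0.0004
```

{"api": "move_arm", "payload": {"steps": [{"jaw":0,"dp":[-0.01,0,-0.03],"rot":[0,0,0]}]}}

```text
time: 4.02
ee_pos: [0.593, -0.1327, 0.0999]
tool_rot: [0.002, 0.753, 0.658, 0.001]
ft_force: [-1.4, 0.6, 9.0]
grip_width: 0.0004
```

{"api": "move_arm", "payload": {"steps": [{"jaw":0,"dp":[-0.01,0,-0.03],"rot":[0,0,0]}]}}

```text
time: 4.1
ee_pos: [0.5929, -0.1328, 0.0995]
tool_rot: [0.002, 0.753, 0.658, 0.001]
ft_force: [-2.9, 0.8, 13.1]
grip_width: 0.0008
```

{"api": "move_arm", "payload": {"steps": [{"jaw":0,"dp":[-0.01,0,-0.03],"rot":[0,0,0]}]}}

```text
time: 4.18
ee_pos: [0.593, -0.1328, 0.0993]
tool_rot: [0.003, 0.753, 0.658, 0.001]
ft_force: [-2.3, 2.1, 15.7]
grip_width: 0.0004
```

15.7 N at the stop is a full press. I let go, rise and open the jaws.

{"api": "move_arm", "payload": {"steps": [{"jaw":0,"dp":[0,0,0.3],"rot":[0,0,0]},{"jaw":0,"dp":[0,0,0.5],"rot":[0,0,0]},{"jaw":0,"dp":[0,0,0.8],"rot":[0,0,0]},{"jaw":60,"dp":[0,0,0.3],"rot":[0,0,0]},{"jaw":60,"dp":[0,0,0],"rot":[0,0,0]},{"jaw":60,"dp":[0,0,0],"rot":[0,0,0]},{"jaw":60,"dp":[0,0,0],"rot":[0,0,0]},{"jaw":60,"dp":[0,0,0],"rot":[0,0,0]}]}}

```text
time: 4.85
ee_pos: [0.5923, -0.1326, 0.158]
tool_rot: [0.002, 0.753, 0.658, 0.001]
ft_force: [0.8, 0.0, -0.4]
grip_width: 0.0312
```

```bash
sed -i '1,4{s/^def ray/import functools\ncamera_params=functools.lru_cache(None)(camera_params)\ndef ray/}' h.py
python3 - <<'E'
from h import *
im=snapshot("side");cv2.imwrite("pics/side1.png",im);t=snapshot("top");cv2.imwrite("pics/top1.png",t)
a=cv2.resize(im[190:290,270:400],(455,350),interpolation=cv2.INTER_CUBIC)
b=cv2.resize(t[110:210,280:380],(345,350),interpolation=cv2.INTER_CUBIC)
cv2.imwrite("pics/c2.png",np.hstack([a,b]));s=telemetry.state();print(s["ee_pos"],s["tool_rot"],s["grip_width"],s["ft_force"])
E
```

```text
[ 0.59216064 -0.13260467  0.15789973] [0.0017944  0.75315377 0.65784141 0.00092608] 0.0389364204499211 [-0.29071518 -0.4906679   0.40682295]
```

View pics/c2.png

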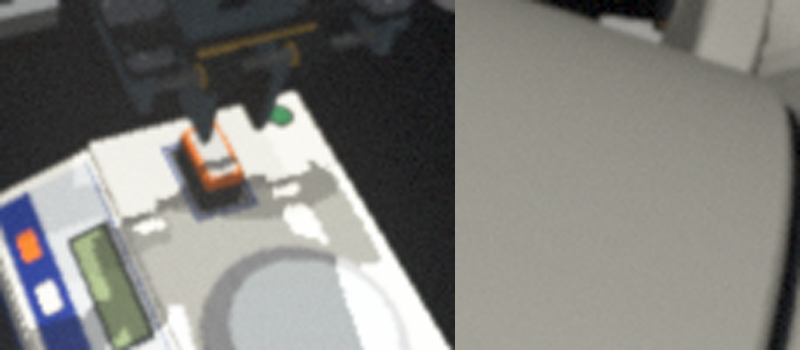

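The pack has risen clear: its orange top stands proud at about (212,160) in the crop, between the opening fingers. I descend and grip it.

{"api": "move_arm", "payload": {"steps": [{"jaw":65,"dp":[0,0,0],"rot":[0,0,0]},{"jaw":65,"dp":[0,0,0],"rot":[0,0,0]},{"jaw":65,"dp":[0,0,0],"rot":[0,0,0]},{"jaw":65,"dp":[-0.02,0,-0.5],"rot":[0,0,0]},{"jaw":65,"dp":[0,0,-0.3],"rot":[0,0,0]},{"jaw":65,"dp":[0,0,0],"rot":[0,0,0]}]}}

```text
time: 5.45
ee_pos: [0.5911, -0.1325, 0.1316]
tool_rot: [0.001, 0.753, 0.658, 0.0]
ft_force: [-0.5, -0.5, -0.7]
grip_width: 0.0592
```

{"api": "move_arm", "payload": {"steps": [{"jaw":65,"dp":[0,0,-0.4],"rot":[0,0,0]},{"jaw":65,"dp":[0,0,-0.4],"rot":[0,0,0]},{"jaw":65,"dp":[0,0,-0.25],"rot":[0,0,0]},{"jaw":65,"dp":[0,0,0],"rot":[0,0,0]}]}}

```text
time: 5.78
ee_pos: [0.5913, -0.1325, 0.0987]
tool_rot: [0.001, 0.753, 0.658, 0.0]
ft_force: [-0.2, 0.8, 0.0]
grip_width: 0.0593
```

{"api": "move_arm", "payload": {"steps": [{"jaw":20,"dp":[0,0,0.03],"rot":[0,0,0]},{"jaw":20,"dp":[0,0,0],"rot":[0,0,0]},{"jaw":20,"dp":[0,0,0],"rot":[0,0,0]},{"jaw":20,"dp":[0,0,0],"rot":[0,0,0]},{"jaw":20,"dp":[0,0,0],"rot":[0,0,0]},{"jaw":20,"dp":[0,0,0],"rot":[0,0,0]},{"jaw":20,"dp":[0,0,0],"rot":[0,0,0]}]}}

```text
time: 6.37
ee_pos: [0.592, -0.1327, 0.1013]
tool_rot: [0.002, 0.753, 0.658, 0.001]
ft_force: [-0.7, 0.2, -1.7]
grip_width: 0.0282
```

{"api": "move_arm", "payload": {"steps": [{"jaw":20,"dp":[0,0,0.25],"rot":[0,0,0]},{"jaw":20,"dp":[0,0,0.3],"rot":[0,0,0]},{"jaw":20,"dp":[0,0,0.4],"rot":[0,0,0]},{"jaw":20,"dp":[0,0,0.5],"rot":[0,0,0]},{"jaw":20,"dp":[0,0,0.5],"rot":[0,0,0]},{"jaw":20,"dp":[0,0,0.5],"rot":[0,0,0]},{"jaw":20,"dp":[0,0,0.5],"rot":[0,0,0]},{"jaw":20,"dp":[0,0,0],"rot":[0,0,0]}]}}

```text
time: 7.03
ee_pos: [0.5919, -0.1326, 0.1987]
tool_rot: [0.002, 0.753, 0.658, 0.001]
ft_force: [0.7, -0.2, -2.0]
grip_width: 0.028
```

{"api": "move_arm", "payload": {"steps": [{"jaw":20,"dp":[-0.07,0.5,0],"rot":[0,0,0]},{"jaw":20,"dp":[-0.14,0.85,0],"rot":[0,0,0]},{"jaw":20,"dp":[-0.14,0.85,0],"rot":[0,0,0]},{"jaw":20,"dp":[-0.14,0.85,0],"rot":[0,0,0]},{"jaw":20,"dp":[-0.14,0.85,0],"rot":[0,0,0]},{"jaw":20,"dp":[-0.14,0.85,0],"rot":[0,0,0]},{"jaw":20,"dp":[-0.14,0.85,0],"rot":[0,0,0]},{"jaw":20,"dp":[-0.14,0.85,0],"rot":[0,0,0]}]}}

```text
time: 7.7
ee_pos: [0.5564, 0.067, 0.1971]
tool_rot: [0.003, 0.755, 0.655, 0.001]
ft_force: [0.3, -0.3, -2.1]
grip_width: 0.0281
```

```bash
python3 run2.py; python3 -c "
from h import *
print(telemetry.state()['ee_pos'])"
```

```text
old [338.4 148.4] [329.6 237.8] tri [ 590.5 -132.4  104.3] 0.0 
 top [ 591.2 -133.   102. ] (array([ 591.2, -133.1]), array([38. , 20.6]), 82.2) 
 side [ 591.6 -131.1  102. ] (array([ 591.6, -130.9]), array([37.9, 19.7]), 82.34)
new [196.2 159.9] [255.7 152.8] tri [557.3 232.   91.3] 0.6 
 top [558.5 232.4  88. ] (array([559.6, 232.2]), array([40.7, 26.7]), 81.6) 
 side [558.4 235.3  88. ] (array([558.5, 235.3]), array([41.9, 22. ]), 79.12)
frame top (array([ 590.9, -103.8]), array([ 3.2, 13.5]), 88.6)
frame side (array([ 571.9, -128.9]), array([63.4, 10.4]), 77.12)
charger top (array([552.2, 190. ]), array([173.5, 114.7]), 82.18)
  hole [229.9 172.6] (array([538.3, 147.5]), array([26.5, 16.3]), 82.59)
  hole [230.5 169.8] (array([547. , 148.4]), array([57.5, 38.5]), 82.86)
  hole [198.3 163.5] (array([562.6, 233.5]), array([67.3, 48. ]), 81.47)
charger side (array([552.5, 191.6]), array([174.9, 113.5]), 82.21)
  hole [264.1 185. ] (array([546.9, 148.6]), array([62., 41.]), 81.81)
top [[110, 3, 234], [111, 15, 215], [112, 40, 196], [115, 40, 152], [3, 59, 116], [13, 165, 178], [13, 112, 223], [13, 44, 234], [12, 11, 234], [20, 3, 234], [30, 2, 233], [30, 2, 234], [30, 2, 234], [30, 2, 234], [30, 2, 233], [30, 2, 234], [40, 3, 235], [45, 2, 234], [30, 2, 233], [40, 3, 234], [30, 2, 233], [18, 13, 233], [13, 62, 225], [13, 96, 181], [170, 10, 148], [113, 31, 188], [115, 29, 211], [107, 8, 231], [90, 2, 237]]
side [[30, 2, 252], [30, 1, 252], [30, 2, 252], [60, 1, 250], [110, 22, 231], [112, 40, 211], [112, 18, 155], [9, 23, 109], [10, 119, 142], [11, 164, 222], [13, 136, 238], [15, 39, 247], [20, 6, 249], [30, 2, 249], [30, 2, 250], [40, 3, 250], [30, 2, 250], [30, 2, 250], [23, 4, 250], [18, 24, 250], [15, 97, 249], [10, 110, 221], [0, 13, 180], [113, 39, 210], [110, 10, 237], [60, 1, 250], [30, 1, 252], [30, 1, 252], [30, 1, 252]]
[0.55635436 0.06700751 0.19708921]
```

{"api": "move_arm", "payload": {"steps": [{"jaw":20,"dp":[-0.1,0.85,0],"rot":[0,0,0]},{"jaw":20,"dp":[-0.1,0.8,0],"rot":[0,0,0]},{"jaw":20,"dp":[-0.1,0.6,0],"rot":[0,0,0]},{"jaw":20,"dp":[0,0.2,0],"rot":[0,0,0]},{"jaw":20,"dp":[0,0,0],"rot":[0,0,0]},{"jaw":20,"dp":[0,0,0],"rot":[0,0,0]}]}}

```text
time: 8.2
ee_pos: [0.5411, 0.1509, 0.1942]
tool_rot: [0.001, 0.753, 0.658, -0.001]
ft_force: [-0.2, 0.2, -1.0]
grip_width: 0.0277
```

{"api": "move_arm", "payload": {"steps": [{"jaw":20,"dp":[0.2,-0.08,-0.4],"rot":[0,0,0]},{"jaw":20,"dp":[0,0,-0.7],"rot":[0,0,0]},{"jaw":20,"dp":[0,0,-0.7],"rot":[0,0,0]},{"jaw":20,"dp":[0,0,-0.6],"rot":[0,0,0]},{"jaw":20,"dp":[0,0,-0.3],"rot":[0,0,0]},{"jaw":20,"dp":[0,0,0],"rot":[0,0,0]},{"jaw":20,"dp":[0,0,0],"rot":[0,0,0]}]}}

```text
time: 8.78
ee_pos: [0.5502, 0.1411, 0.1064]
tool_rot: [0.001, 0.755, 0.655, -0.001]
ft_force: [-0.0, 0.5, -2.0]
grip_width: 0.0279
```

{"api": "move_arm", "payload": {"steps": [{"jaw":20,"dp":[-0.11,0.24,0],"rot":[0,0,0]},{"jaw":20,"dp":[0,0,0],"rot":[0,0,0]},{"jaw":20,"dp":[0,0,0],"rot":[0,0,0]}]}}

```text
time: 9.03
ee_pos: [0.5479, 0.1481, 0.1079]
tool_rot: [0.002, 0.756, 0.655, -0.0]
ft_force: [-0.7, 0.5, -2.5]
grip_width: 0.0281
```

```bash
python3 - <<'E'
from h import *
im=snapshot("side");cv2.imwrite("pics/side2.png",im);t=snapshot("top");cv2.imwrite("pics/top2.png",t)
a=cv2.resize(im[120:220,210:310],(400,400),interpolation=cv2.INTER_CUBIC)
b=cv2.resize(t[110:210,160:260],(400,400),interpolation=cv2.INTER_CUBIC)
cv2.imwrite("pics/c3.png",np.hstack([a,b]));s=telemetry.state();print(s["ee_pos"],s["tool_rot"])
E
```

```text
[0.54792726 0.14819921 0.10794564] [1.94715778e-03 7.55838764e-01 6.54754893e-01 4.84767958e-05]
```

View pics/c3.png

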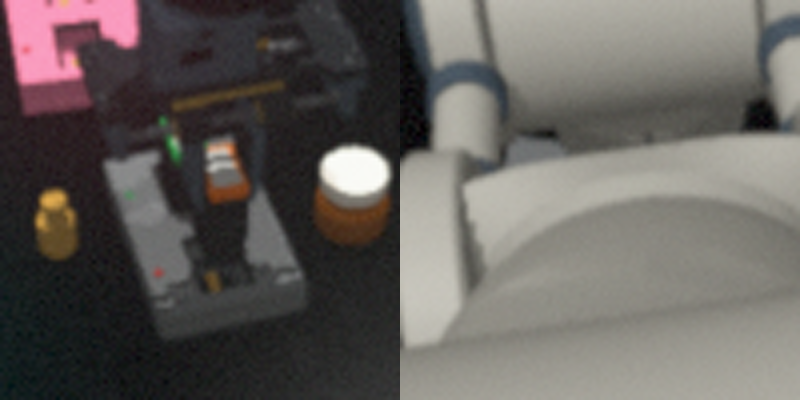

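The pack hangs upright over the free well, at about (220,200) in the side crop, and the bystanders are untouched. I lower it.

{"api": "move_arm", "payload": {"steps": [{"jaw":20,"dp":[-0.03,0.01,-0.2],"rot":[0,0,0.05]},{"jaw":20,"dp":[0,0,-0.2],"rot":[0,0,0]},{"jaw":20,"dp":[0,0,-0.2],"rot":[0,0,0]},{"jaw":20,"dp":[0,0,-0.1],"rot":[0,0,0]},{"jaw":20,"dp":[0,0,0],"rot":[0,0,0]}]}}

```text
time: 9.55
ee_pos: [0.5473, 0.1488, 0.0857]
tool_rot: [0.003, 0.754, 0.657, 0.001]
ft_force: [-0.4, -0.2, -2.1]
grip_width: 0.0282
```

{"api": "move_arm", "payload": {"steps": [{"jaw":20,"dp":[0,0,-0.2],"rot":[0,0,0]},{"jaw":20,"dp":[0,0,-0.15],"rot":[0,0,0]},{"jaw":20,"dp":[0,0,0],"rot":[0,0,0]}]}}

```text
time: 9.8
ee_pos: [0.5472, 0.1487, 0.0738]
tool_rot: [0.002, 0.754, 0.657, 0.001]
ft_force: [-0.2, -0.4, -2.7]
grip_width: 0.0278
```

In the well without contact. The floor is about 8 mm below, so I continue in fine steps.

{"api": "move_arm", "payload": {"steps": [{"jaw":20,"dp":[0,0,-0.1],"rot":[0,0,0]},{"jaw":20,"dp":[0,0,-0.06],"rot":[0,0,0]},{"jaw":20,"dp":[0,0,0],"rot":[0,0,0]}]}}

```text
time: 10.05
ee_pos: [0.5472, 0.1487, 0.0682]
tool_rot: [0.002, 0.754, 0.657, 0.0]
ft_force: [0.3, 0.2, -1.7]
grip_width: 0.0281
```

{"api": "move_arm", "payload": {"steps": [{"jaw":20,"dp":[0,0,-0.05],"rot":[0,0,0]},{"jaw":20,"dp":[0,0,-0.05],"rot":[0,0,0]}]}}

```text
time: 10.22
ee_pos: [0.5472, 0.1487, 0.0655]
tool_rot: [0.002, 0.754, 0.657, 0.001]
ft_force: [-14.4, 0.6, 37.7]
grip_width: 0.0277
```

Floor reached, pushed more firmly than intended (38 N on the fixed well floor). I ease off and open.

{"api": "move_arm", "payload": {"steps": [{"jaw":20,"dp":[0.01,0,0.03],"rot":[0,0,0]}]}}

```text
time: 10.3
ee_pos: [0.5473, 0.1487, 0.0664]
tool_rot: [0.002, 0.754, 0.657, 0.0]
ft_force: [-0.1, -0.5, -1.5]
grip_width: 0.0277
```

{"api": "move_arm", "payload": {"steps": [{"jaw":65,"dp":[0,0,0.01],"rot":[0,0,0]},{"jaw":65,"dp":[0,0,0],"rot":[0,0,0]},{"jaw":65,"dp":[0,0,0],"rot":[0,0,0]},{"jaw":65,"dp":[0,0,0],"rot":[0,0,0]},{"jaw":65,"dp":[0,0,0],"rot":[0,0,0]}]}}

```text
time: 10.72
ee_pos: [0.5481, 0.1489, 0.0674]
tool_rot: [0.003, 0.754, 0.657, 0.001]
ft_force: [0.4, -1.0, -0.2]
grip_width: 0.0578
```

{"api": "move_arm", "payload": {"steps": [{"jaw":65,"dp":[0,0,0.5],"rot":[0,0,0]},{"jaw":65,"dp":[0,0,0.8],"rot":[0,0,0]},{"jaw":65,"dp":[0,0,0.7],"rot":[0,0,0]},{"jaw":65,"dp":[0.11,0.8,0],"rot":[0,0,0]},{"jaw":65,"dp":[0.11,0.8,0],"rot":[0,0,0]},{"jaw":65,"dp":[0.1,0.8,0],"rot":[0,0,0]},{"jaw":65,"dp":[0,0.25,0],"rot":[0,0,0]},{"jaw":65,"dp":[0,0,0],"rot":[0,0,0]}]}}

```text
time: 11.38
ee_pos: [0.5578, 0.2305, 0.1305]
tool_rot: [0.003, 0.755, 0.656, 0.001]
ft_force: [0.1, 0.1, 0.2]
grip_width: 0.0591
```

{"api": "move_arm", "payload": {"steps": [{"jaw":65,"dp":[0,0,0],"rot":[0,0,0]},{"jaw":65,"dp":[0,0,0],"rot":[0,0,0]}]}}

```text
time: 11.55
ee_pos: [0.5573, 0.2299, 0.1301]
tool_rot: [0.003, 0.754, 0.657, 0.001]
ft_force: [-0.0, -1.0, -0.8]
grip_width: 0.0594
```

```bash
python3 - <<'E'
from h import *
im=snapshot("side");cv2.imwrite("pics/side3.png",im)
a=cv2.resize(im[120:220,210:310],(600,600),interpolation=cv2.INTER_CUBIC)
cv2.imwrite("pics/c4.png",a);s=telemetry.state();print(s["ee_pos"],s["tool_rot"])
E
```

```text
[0.55729889 0.22964374 0.13008926] [0.00254432 0.75431046 0.65651232 0.0009128 ]
```

View pics/c4.png

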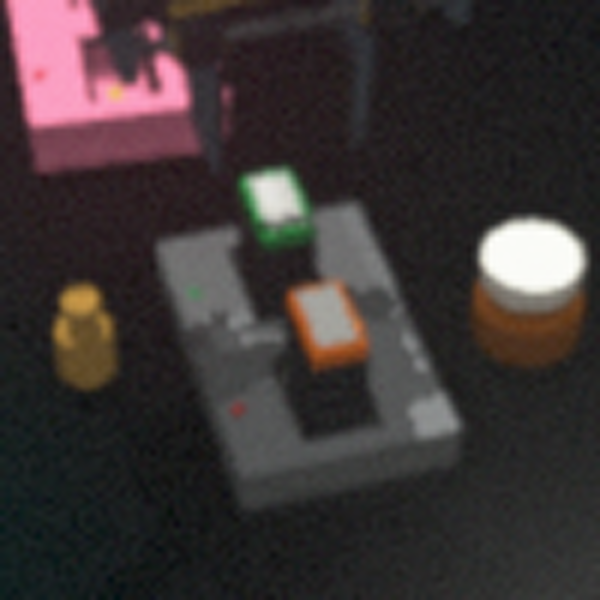

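The flat pack stands upright in the free well (orange top at (328,320) in the crop), and the green pack sits between the open fingers at (275,205). I descend on it.

{"api": "move_arm", "payload": {"steps": [{"jaw":65,"dp":[0.02,0.08,0],"rot":[0,0,0]},{"jaw":65,"dp":[0,0,-0.4],"rot":[0,0,0]},{"jaw":65,"dp":[0,0,-0.4],"rot":[0,0,0]},{"jaw":65,"dp":[0,0,-0.4],"rot":[0,0,0]},{"jaw":65,"dp":[0,0,-0.4],"rot":[0,0,0]},{"jaw":65,"dp":[0,0,-0.3],"rot":[0,0,0]},{"jaw":65,"dp":[0,0,0],"rot":[0,0,0]},{"jaw":65,"dp":[0,0,0],"rot":[0,0,0]}]}}

```text
time: 12.27
ee_pos: [0.5585, 0.2271, 0.0713]
tool_rot: [0.003, 0.756, 0.654, 0.001]
ft_force: [-0.3, 0.4, 0.8]
grip_width: 0.0596
```

{"api": "move_arm", "payload": {"steps": [{"jaw":65,"dp":[-0.02,0.17,-0.17],"rot":[0,0,0.05]},{"jaw":65,"dp":[0,0,0],"rot":[0,0,0]},{"jaw":65,"dp":[0,0,0],"rot":[0,0,0]}]}}

```text
time: 12.52
ee_pos: [0.5586, 0.2325, 0.067]
tool_rot: [0.003, 0.755, 0.656, 0.001]
ft_force: [0.5, -0.6, 0.2]
grip_width: 0.0594
```

{"api": "move_arm", "payload": {"steps": [{"jaw":20,"dp":[0,0,0],"rot":[0,0,0]},{"jaw":20,"dp":[0,0,0],"rot":[0,0,0]},{"jaw":20,"dp":[0,0,0],"rot":[0,0,0]},{"jaw":20,"dp":[0,0,0],"rot":[0,0,0]},{"jaw":20,"dp":[0,0,0],"rot":[0,0,0]},{"jaw":20,"dp":[0,0,0],"rot":[0,0,0]},{"jaw":20,"dp":[0,0,0],"rot":[0,0,0]}]}}

```text
time: 13.1
ee_pos: [0.5591, 0.2329, 0.0683]
tool_rot: [0.003, 0.754, 0.656, 0.002]
ft_force: [0.0, 0.3, -1.5]
grip_width: 0.028
```

{"api": "move_arm", "payload": {"steps": [{"jaw":20,"dp":[0,0,0.25],"rot":[0,0,0]},{"jaw":20,"dp":[0,0,0.4],"rot":[0,0,0]},{"jaw":20,"dp":[0,0,0.6],"rot":[0,0,0]},{"jaw":20,"dp":[0,0,0.8],"rot":[0,0,0]},{"jaw":20,"dp":[0,0,0.8],"rot":[0,0,0]},{"jaw":20,"dp":[0,0,0.8],"rot":[0,0,0]},{"jaw":20,"dp":[0,0,0.8],"rot":[0,0,0]},{"jaw":20,"dp":[0,0,0.2],"rot":[0,0,0]}]}}

```text
time: 13.77
ee_pos: [0.5559, 0.2318, 0.2144]
tool_rot: [0.002, 0.755, 0.656, -0.001]
ft_force: [0.1, 0.0, -0.2]
grip_width: 0.0277
```

{"api": "move_arm", "payload": {"steps": [{"jaw":20,"dp":[0.08,-0.5,0],"rot":[0,0,0]},{"jaw":20,"dp":[0.08,-0.9,0],"rot":[0,0,0]},{"jaw":20,"dp":[0.09,-0.9,0],"rot":[0,0,0]},{"jaw":20,"dp":[0.09,-0.9,0],"rot":[0,0,0]},{"jaw":20,"dp":[0.09,-0.9,0],"rot":[0,0,0]},{"jaw":20,"dp":[0.09,-0.9,0],"rot":[0,0,0]},{"jaw":20,"dp":[0.09,-0.9,0],"rot":[0,0,0]},{"jaw":20,"dp":[0.09,-0.9,0],"rot":[0,0,0]}]}}

```text
time: 14.43
ee_pos: [0.5756, 0.025, 0.2172]
tool_rot: [0.002, 0.752, 0.659, 0.002]
ft_force: [0.0, 0.7, -1.3]
grip_width: 0.028
```

{"api": "move_arm", "payload": {"steps": [{"jaw":20,"dp":[0.09,-0.9,0],"rot":[0,0,0]},{"jaw":20,"dp":[0.09,-0.9,0],"rot":[0,0,0]},{"jaw":20,"dp":[0.09,-0.9,0],"rot":[0,0,0]},{"jaw":20,"dp":[0.09,-0.9,0],"rot":[0,0,0]},{"jaw":20,"dp":[0.06,-0.6,0],"rot":[0,0,0]},{"jaw":20,"dp":[0.03,-0.3,0],"rot":[0,0,0]},{"jaw":20,"dp":[0,0,0],"rot":[0,0,0]},{"jaw":20,"dp":[0,0,0],"rot":[0,0,0]}]}}

```text
time: 15.1
ee_pos: [0.5867, -0.1215, 0.2151]
tool_rot: [0.001, 0.754, 0.657, 0.0]
ft_force: [0.4, 0.8, -2.7]
grip_width: 0.0282
```

{"api": "move_arm", "payload": {"steps": [{"jaw":20,"dp":[0.17,-0.36,0],"rot":[0,0,0]},{"jaw":20,"dp":[0,0,0],"rot":[0,0,0]},{"jaw":20,"dp":[0,0,0],"rot":[0,0,0]},{"jaw":20,"dp":[0,0,-0.6],"rot":[0,0,0]},{"jaw":20,"dp":[0,0,-0.6],"rot":[0,0,0]},{"jaw":20,"dp":[0,0,-0.4],"rot":[0,0,0]},{"jaw":20,"dp":[0,0,0],"rot":[0,0,0]},{"jaw":20,"dp":[0,0,0],"rot":[0,0,0]}]}}

```text
time: 15.77
ee_pos: [0.593, -0.1267, 0.1665]
tool_rot: [0.001, 0.752, 0.66, 0.001]
ft_force: [-0.4, 0.3, -0.5]
grip_width: 0.0279
```

{"api": "move_arm", "payload": {"steps": [{"jaw":20,"dp":[-0.04,-0.19,0],"rot":[0,0,-0.02]},{"jaw":20,"dp":[0,0,0],"rot":[0,0,0]},{"jaw":20,"dp":[0,0,0],"rot":[0,0,0]},{"jaw":20,"dp":[0,0,0],"rot":[0,0,0]}]}}

```text
time: 16.1
ee_pos: [0.5928, -0.1324, 0.169]
tool_rot: [0.002, 0.752, 0.659, 0.002]
ft_force: [-0.6, -0.9, -1.9]
grip_width: 0.0282
```

```bash
python3 - <<'E'
from h import *
im=snapshot("side");cv2.imwrite("pics/side4.png",im)
a=cv2.resize(im[180:280,280:380],(600,600),interpolation=cv2.INTER_CUBIC)
cv2.imwrite("pics/c5.png",a);s=telemetry.state();print(s["ee_pos"],s["tool_rot"])
E
```

```text
[ 0.59287662 -0.13241705  0.16909765] [0.00228431 0.75205213 0.6590974  0.00173078]
```

View pics/c5.png

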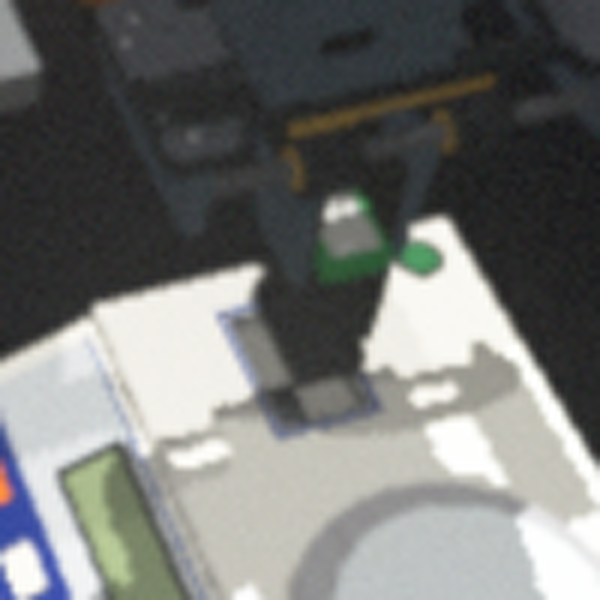

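The green pack hangs upright over the bay, whose frame shows at (300,370) in the crop. I lower it by feel.

{"api": "move_arm", "payload": {"steps": [{"jaw":20,"dp":[-0.03,0,-0.25],"rot":[0,0,0]},{"jaw":20,"dp":[0,0,-0.2],"rot":[0,0,0]},{"jaw":20,"dp":[0,0,-0.05],"rot":[0,0,0]},{"jaw":20,"dp":[0,0,0],"rot":[0,0,0]}]}}

```text
time: 16.48
ee_pos: [0.5921, -0.1325, 0.1532]
tool_rot: [0.003, 0.752, 0.659, 0.002]
ft_force: [0.2, 1.0, -1.4]
grip_width: 0.0278
```

{"api": "move_arm", "payload": {"steps": [{"jaw":20,"dp":[0,0,-0.1],"rot":[0,0,0]},{"jaw":20,"dp":[0,0,-0.1],"rot":[0,0,0]}]}}

```text
time: 16.65
ee_pos: [0.5922, -0.1325, 0.1468]
tool_rot: [0.003, 0.752, 0.659, 0.002]
ft_force: [0.7, -0.2, -1.9]
grip_width: 0.0276
```

{"api": "move_arm", "payload": {"steps": [{"jaw":20,"dp":[0,0,-0.1],"rot":[0,0,0]},{"jaw":20,"dp":[0,0,-0.1],"rot":[0,0,0]}]}}

```text
time: 16.82
ee_pos: [0.5922, -0.1325, 0.1401]
tool_rot: [0.003, 0.752, 0.659, 0.002]
ft_force: [0.1, -0.7, -2.5]
grip_width: 0.0279
```

{"api": "move_arm", "payload": {"steps": [{"jaw":20,"dp":[0,0,-0.15],"rot":[0,0,0]},{"jaw":20,"dp":[0,0,-0.15],"rot":[0,0,0]},{"jaw":20,"dp":[0,0,-0.15],"rot":[0,0,0]}]}}

```text
time: 17.07
ee_pos: [0.5924, -0.1325, 0.1255]
tool_rot: [0.003, 0.752, 0.659, 0.002]
ft_force: [0.3, -0.6, -0.5]
grip_width: 0.0281
```

{"api": "move_arm", "payload": {"steps": [{"jaw":20,"dp":[0,0,-0.15],"rot":[0,0,0]},{"jaw":20,"dp":[0,0,-0.15],"rot":[0,0,0]},{"jaw":20,"dp":[0,0,-0.1],"rot":[0,0,0]},{"jaw":20,"dp":[0,0,0],"rot":[0,0,0]}]}}

```text
time: 17.4
ee_pos: [0.5917, -0.1323, 0.1107]
tool_rot: [0.002, 0.752, 0.659, 0.002]
ft_force: [-0.6, 1.0, -0.8]
grip_width: 0.0278
```

{"api": "move_arm", "payload": {"steps": [{"jaw":20,"dp":[0,0,-0.05],"rot":[0,0,0]},{"jaw":20,"dp":[0,0,-0.05],"rot":[0,0,0]}]}}

```text
time: 17.57
ee_pos: [0.5919, -0.1324, 0.1076]
tool_rot: [0.002, 0.752, 0.659, 0.002]
ft_force: [0.2, -0.3, -1.3]
grip_width: 0.0283
```

{"api": "move_arm", "payload": {"steps": [{"jaw":20,"dp":[0,0,-0.05],"rot":[0,0,0]},{"jaw":20,"dp":[0,0,-0.05],"rot":[0,0,0]}]}}

```text
time: 17.73
ee_pos: [0.5921, -0.1325, 0.1046]
tool_rot: [0.003, 0.752, 0.659, 0.002]
ft_force: [1.0, 0.1, -0.9]
grip_width: 0.0282
```

{"api": "move_arm", "payload": {"steps": [{"jaw":20,"dp":[0,0,-0.04],"rot":[0,0,0]}]}}

```text
time: 17.82
ee_pos: [0.5921, -0.1325, 0.1033]
tool_rot: [0.003, 0.752, 0.659, 0.002]
ft_force: [-0.4, 0.1, -0.4]
grip_width: 0.0278
```

{"api": "move_arm", "payload": {"steps": [{"jaw":20,"dp":[0,0,-0.03],"rot":[0,0,0]}]}}

```text
time: 17.9
ee_pos: [0.5922, -0.1325, 0.1025]
tool_rot: [0.003, 0.752, 0.659, 0.002]
ft_force: [-1.9, 0.8, 3.8]
grip_width: 0.0279
```

It stands on the carriage (3.8 N). I open, rise and shut the jaws.

{"api": "move_arm", "payload": {"steps": [{"jaw":65,"dp":[0,0,0],"rot":[0,0,0]},{"jaw":65,"dp":[0,0,0],"rot":[0,0,0]},{"jaw":65,"dp":[0,0,0],"rot":[0,0,0]},{"jaw":65,"dp":[0,0,0],"rot":[0,0,0]},{"jaw":65,"dp":[0,0,0.4],"rot":[0,0,0]},{"jaw":65,"dp":[0,0,0.6],"rot":[0,0,0]},{"jaw":65,"dp":[0,0,0.4],"rot":[0,0,0]},{"jaw":65,"dp":[0,0,0],"rot":[0,0,0]}]}}

```text
time: 18.57
ee_pos: [0.5919, -0.1324, 0.1455]
tool_rot: [0.002, 0.752, 0.659, 0.002]
ft_force: [0.9, 0.6, 0.4]
grip_width: 0.0592
```

{"api": "move_arm", "payload": {"steps": [{"jaw":0,"dp":[0,0,0],"rot":[0,0,0]},{"jaw":0,"dp":[0,0,0],"rot":[0,0,0]},{"jaw":0,"dp":[0,0,0],"rot":[0,0,0]},{"jaw":0,"dp":[0,0,0],"rot":[0,0,0]},{"jaw":0,"dp":[0,0,0],"rot":[0,0,0]},{"jaw":0,"dp":[0,0,0],"rot":[0,0,0]},{"jaw":0,"dp":[0,0,0],"rot":[0,0,0]},{"jaw":0,"dp":[0,0,0],"rot":[0,0,0]}]}}

```text
time: 19.23
ee_pos: [0.5907, -0.1321, 0.1423]
tool_rot: [0.001, 0.752, 0.659, 0.001]
ft_force: [-0.6, 0.7, 0.3]
grip_width: 0.0088
```

{"api": "move_arm", "payload": {"steps": [{"jaw":0,"dp":[0,0,0],"rot":[0,0,0]},{"jaw":0,"dp":[0.02,0,-0.2],"rot":[0,0,0]},{"jaw":0,"dp":[0,0,-0.2],"rot":[0,0,0]},{"jaw":0,"dp":[0,0,-0.1],"rot":[0,0,0]},{"jaw":0,"dp":[0,0,0],"rot":[0,0,0]}]}}

```text
time: 19.65
ee_pos: [0.5913, -0.132, 0.1255]
tool_rot: [0.001, 0.752, 0.659, 0.001]
ft_force: [0.0, 0.6, -0.2]
grip_width: 0.0007
```

{"api": "move_arm", "payload": {"steps": [{"jaw":0,"dp":[0,0,-0.06],"rot":[0,0,0]},{"jaw":0,"dp":[0,0,-0.06],"rot":[0,0,0]},{"jaw":0,"dp":[0,0,-0.06],"rot":[0,0,0]}]}}

```text
time: 19.9
ee_pos: [0.5915, -0.1321, 0.1198]
tool_rot: [0.001, 0.752, 0.659, 0.001]
ft_force: [-0.4, -0.3, 5.7]
grip_width: 0.0001
```

{"api": "move_arm", "payload": {"steps": [{"jaw":0,"dp":[0,0,-0.08],"rot":[0,0,0]},{"jaw":0,"dp":[0,0,-0.08],"rot":[0,0,0]}]}}

```text
time: 20.07
ee_pos: [0.5919, -0.1321, 0.1155]
tool_rot: [0.001, 0.752, 0.659, 0.001]
ft_force: [-0.8, 0.8, 8.5]
grip_width: 0.0004
```

{"api": "move_arm", "payload": {"steps": [{"jaw":0,"dp":[-0.01,0,-0.08],"rot":[0,0,0]},{"jaw":0,"dp":[-0.01,0,-0.08],"rot":[0,0,0]}]}}

```text
time: 20.23
ee_pos: [0.5918, -0.1322, 0.1114]
tool_rot: [0.002, 0.752, 0.659, 0.002]
ft_force: [-1.0, 0.9, 9.5]
grip_width: 0.0006
```

{"api": "move_arm", "payload": {"steps": [{"jaw":0,"dp":[-0.01,0,-0.08],"rot":[0,0,0]},{"jaw":0,"dp":[-0.01,0,-0.08],"rot":[0,0,0]},{"jaw":0,"dp":[-0.01,0,-0.06],"rot":[0,0,0]}]}}

```text
time: 20.48
ee_pos: [0.5917, -0.1322, 0.106]
tool_rot: [0.003, 0.752, 0.659, 0.003]
ft_force: [-1.9, 1.3, 7.6]
grip_width: 0.0008
```

{"api": "move_arm", "payload": {"steps": [{"jaw":0,"dp":[-0.01,0,-0.06],"rot":[0,0,0]}]}}

```text
time: 20.57
ee_pos: [0.5916, -0.1322, 0.1046]
tool_rot: [0.003, 0.752, 0.659, 0.003]
ft_force: [-1.6, 0.7, 8.1]
grip_width: 0.0004
```

{"api": "move_arm", "payload": {"steps": [{"jaw":0,"dp":[-0.01,0,-0.05],"rot":[0,0,0]},{"jaw":0,"dp":[-0.01,0,-0.04],"rot":[0,0,0]}]}}

```text
time: 20.73
ee_pos: [0.5915, -0.1322, 0.1026]
tool_rot: [0.004, 0.752, 0.659, 0.003]
ft_force: [-1.3, 1.0, 8.0]
grip_width: 0.0006
```

{"api": "move_arm", "payload": {"steps": [{"jaw":0,"dp":[-0.01,0,-0.04],"rot":[0,0,0]},{"jaw":0,"dp":[-0.01,0,-0.03],"rot":[0,0,0]}]}}

```text
time: 20.9
ee_pos: [0.5914, -0.1322, 0.1012]
tool_rot: [0.005, 0.752, 0.659, 0.004]
ft_force: [-0.7, 0.9, 6.4]
grip_width: 0.0003
```

{"api": "move_arm", "payload": {"steps": [{"jaw":0,"dp":[-0.01,0,-0.03],"rot":[0,0,0]}]}}

```text
time: 20.98
ee_pos: [0.5914, -0.1322, 0.1006]
tool_rot: [0.005, 0.752, 0.659, 0.004]
ft_force: [-1.0, 1.0, 6.1]
grip_width: 0.0002
```

{"api": "move_arm", "payload": {"steps": [{"jaw":0,"dp":[-0.01,0,-0.03],"rot":[0,0,0]}]}}

```text
time: 21.07
ee_pos: [0.5914, -0.1322, 0.1002]
tool_rot: [0.005, 0.752, 0.659, 0.004]
ft_force: [-1.3, 1.1, 9.5]
grip_width: 0.0002
```

{"api": "move_arm", "payload": {"steps": [{"jaw":0,"dp":[-0.01,0,-0.03],"rot":[0,0,0]}]}}

```text
time: 21.15
ee_pos: [0.5915, -0.1322, 0.0998]
tool_rot: [0.006, 0.752, 0.659, 0.005]
ft_force: [-1.5, 2.1, 8.3]
grip_width: 0.0005
```

{"api": "move_arm", "payload": {"steps": [{"jaw":0,"dp":[-0.01,0,-0.02],"rot":[0,0,0]}]}}

```text
time: 21.23
ee_pos: [0.5915, -0.1322, 0.0997]
tool_rot: [0.006, 0.752, 0.659, 0.005]
ft_force: [-2.1, 2.8, 10.3]
grip_width: 0.0001
```

{"api": "move_arm", "payload": {"steps": [{"jaw":0,"dp":[-0.01,0,-0.03],"rot":[0,0,0]}]}}

```text
time: 21.32
ee_pos: [0.5916, -0.1322, 0.0995]
tool_rot: [0.006, 0.752, 0.659, 0.005]
ft_force: [-2.9, 1.6, 14.2]
grip_width: 0.0004
```

{"api": "move_arm", "payload": {"steps": [{"jaw":0,"dp":[-0.01,0,-0.03],"rot":[0,0,0]}]}}

```text
time: 21.4
ee_pos: [0.5918, -0.1322, 0.0993]
tool_rot: [0.007, 0.752, 0.659, 0.006]
ft_force: [-2.3, 1.4, 15.0]
grip_width: 0.0
```

15 N at the same stop height as before (0.0993 m). I let go and move well clear.

{"api": "move_arm", "payload": {"steps": [{"jaw":0,"dp":[0,0,0.2],"rot":[0,0,0]},{"jaw":0,"dp":[0,0,0.5],"rot":[0,0,0]},{"jaw":0,"dp":[0,0,0.9],"rot":[0,0,0]},{"jaw":0,"dp":[0,0,0.9],"rot":[0,0,0]},{"jaw":0,"dp":[-0.2,0.9,0.5],"rot":[0,0,0]},{"jaw":0,"dp":[-0.3,0.9,0.3],"rot":[0,0,0]},{"jaw":0,"dp":[-0.3,0.9,0],"rot":[0,0,0]},{"jaw":0,"dp":[-0.3,0.9,0],"rot":[0,0,0]}]}}

```text
time: 22.07
ee_pos: [0.559, -0.0256, 0.2034]
tool_rot: [0.008, 0.754, 0.657, 0.007]
ft_force: [-0.5, -0.1, 0.4]
grip_width: 0.0003
```

{"api": "move_arm", "payload": {"steps": [{"jaw":0,"dp":[-0.7,0.5,0],"rot":[0,0,0]},{"jaw":0,"dp":[-0.7,0.3,0],"rot":[0,0,0]},{"jaw":0,"dp":[-0.6,0,0],"rot":[0,0,0]},{"jaw":0,"dp":[-0.4,0,0],"rot":[0,0,0]},{"jaw":0,"dp":[0,0,0],"rot":[0,0,0]},{"jaw":0,"dp":[0,0,0],"rot":[0,0,0]},{"jaw":0,"dp":[0,0,0],"rot":[0,0,0]}]}}

```text
time: 22.65
ee_pos: [0.4829, 0.0051, 0.2052]
tool_rot: [0.009, 0.752, 0.659, 0.008]
ft_force: [0.6, -0.0, -0.5]
grip_width: 0.0003
```

```bash
python3 - <<'E'
from lab import *
im=snapshot("side");cv2.imwrite("pics/side5.png",im);t=snapshot("top");cv2.imwrite("pics/top5.png",t)
cv2.imwrite("pics/c6.png",np.hstack([cv2.resize(im[120:360,200:420],(440,480),interpolation=cv2.INTER_CUBIC),cv2.resize(t[100:280,160:295],(360,480),interpolation=cv2.INTER_CUBIC)]))
try:
    pb,cb=comp("side",im,(329,239),white);print("label side px",pb.round(1),wrect("side",cb,.102))
except ValueError as e:print(e)
print(proj("side",[[.591,-.1325,.102],[.591,-.1325,.123]]).round(1))
E
```

```text
min() iterable argument is empty
[[329.7 238.3]
 [330.9 233.1]]
```

View pics/c6.png

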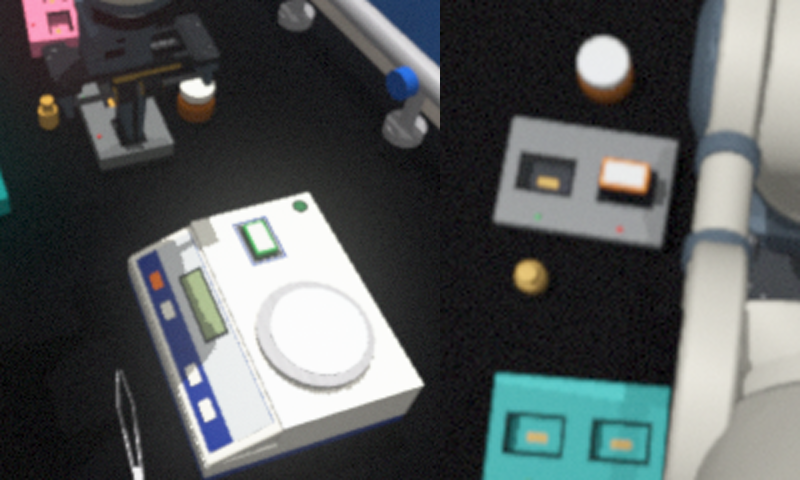

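The green pack sits low in the bay: its centre is at about pixel (330.5,239), where locked predicts row 238 and raised row 233. It has stayed down for over 1 s. The orange pack stands in the charger, and the bystanders are in place.

```bash
python3 -c "
from rig import job;print(job.sign_off())"
```

```text
the job is handed in; nothing more can be done
None
```

The job is done and handed in at about 23 s of the 72 s allowed. The flat orange-capped pack stands in the charger's free well. The charged green-capped pack is locked in the balance.

- **Presses:** I released the flat pack with a press of 15.7 N and locked the charged one with 15.0 N, the highest readings I saw. Both presses ended at the same stop height (0.0993 m), under the 25 N limit.
- **Last pictures:** The green cap was low in the bay, at about row 239 where locked predicts 238 and raised 233, more than 1 s after I let go. The orange pack stood in the charger, and the jar, brass weight and forceps showed no displacement. I never touched the pan.
- **What went less well:** When setting the flat pack down, the wrist briefly read about 38 N against the fixed well floor before I eased off. That was not on the balance, and the pack stood upright afterwards.
- **Check that failed:** The automatic label measurement of the green cap in the final picture found nothing, so I read its height off the picture by eye.

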